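# Fire one impact test on a cured casting

## Robot

A 6-joint arm with a two-finger parallel gripper is mounted at the origin on the work surface. World frame = base frame: x ahead of the robot, y to its left, z up, the work surface at z = 0. Lengths are in m, angles in rad, forces in N, time in s.
With the tool pointing down it reaches from about 0.375 to 0.9 m from the base axis. Payload 3.1 kg.
Tool frame: the origin (TCP) lies on the centre line of the jaws, within the pads' length; the fingertips stand robot.tip_reach ahead of it and the grasp point (between the pads) lies 8 mm behind it (robot.tip_reach is the distance from the TCP to the fingertips, in m); z points along the fingers, y is the line along which they close (so a half turn about z gives the same grasp; the last joint's range is limited). The gripper opens to 87 mm and grips with 3 to 60 N. Pads are 19 mm wide; open, the fingers measure 117 mm over their backs; the gripper's body (75 mm by 190 mm) begins 51 mm behind the grasp point.
Start: joints at [-1.508, 0.527, 1.433, -0, 1.181, -0.178], TCP at [0.149, -0.607, 0.234] pointing down, gripper open.
Joint ranges: [-3.08, 3.08], [-0.75, 2.2], [0.22, 2.44], [-1.43, 4.57], [0, 2.65], [-2.85, 2.85]. Speed limits (rad/s): [2.79, 2.79, 3.14, 3.14, 3.14, 3.14].

## Interface

Orientations are given as a unit quaternion [x, y, z, w].
In Python, from rig import robot gives the robot as it stands.
- The arm moves only by the tool jog_arm, never from a script. Its argument "motion" is one flat list of numbers, 7 for each row, row after row: the shift along the tool's x, y, z scaled (see below), then the turn, a rotation vector about the tool's x, y, z scaled (see below), then the gripper's target within -1 to 1 (shut at 1, half-way at 0, fully open at -1). In form: [x, y, z, rx, ry, rz, hand, x, y, z, rx, ry, rz, hand, ...]. A call has 1 to 12 rows; each row shifts and turns the commanded pose from where the row before left it, along the tool's axes as they then stand; what a row does not reach is not made up. The controller multiplies each number of a shift by 4 cm and each number of a turn by 4 degrees. A row lasts 1/8 s, in which the tool goes at most 62.5 mm and 10.7 degrees, less where a joint would pass 70% of its speed; a pose out of reach is approached as far as the arm can. A call with a number of a shift or a turn outside -1 to 1 is refused whole. A call with a gripper value outside its range is refused whole. The fingers move at their own pace and stop on an object; "grip_force" is the grip in N (left out, the last holds). Time passes only in rows, so rows that do not move let the fingers close. It gives the time, the measured TCP pose, the force, the opening and the grip force at its end, in the units of the state.
- robot.get_obs(): the state, without advancing time (a new reading comes with each control period).
- robot.camera(name): name is "side" or "top"; returns the picture (384x512x3 uint8, blue, green, red); there is no depth.
- robot.calibration(name): a dict with "fx", "fy", "cx", "cy" (pixels), "R" (3x3) and "t" (3): a world point X has camera coordinates R X + t. Camera axes: x right, y down, z forward; pixel columns grow to the right and rows downward; lengths in m; the calibration is good to about 2 mm. A picture is of the moment at which its call begins. calibration takes no time and is no camera call.
- robot.hand_in(): hands the job in; it is judged then, once.
The state is a dict: "time": time; "q": joint angles; "joint_velocities": joint speeds; "joint_torque": joint torques, N m; "position": TCP position; "tool_rot": TCP orientation; "ft_force": force on the tool from outside, world axes, zero at the start; "moment": the same for the moment, N m; "grip_width": finger opening in m; "grip_force": force on a finger pad.
Only numpy, scipy, OpenCV 4.12 (cv2) and the standard library are available. Lean on these libraries where they do the work, as an engineer would, in place of code of your own. Each camera call takes 0.05 s, during which the arm holds its last target. There are 200 camera calls.

## Task

Run one impact test on the casting in the bench tester: swing the sprung striker arm back by its handle until the sear catches and holds it, without jamming the arm hard into its sprung buffer, and let go only once it holds, so that the casting is struck just once. Then, keeping clear of the arm, press the trigger pad down without forcing it so that the arm flies free and strikes the casting. Leave the casting in its nest and the things around the tester where they are.

Things in the scene. Friction and masses are not known exactly. Their poses are not given: they have to be found in the camera images.
- tester: Grey impact tester bolted to the bench: base plate 250 x 360 x 12 mm (x -195 to +55, y -180 to +180 mm in its frame). Origin: on the striker's vertical pivot axis, at bench height; z up. The arm points to its -x side. An adjustable sear under the arm catches it between 0.81 and 1.19 rad: set differently each time, not measured.
- striker (a joint): Angle (rad) of the aluminium striker arm, 14 mm wide, 174 mm long, top at z = 52 mm. 0: at rest, hammer on the casting, arm pointing at yaw pi - 0.5 in the tester's frame; grows counter-clockwise from above (handle goes to the tester's -y side). A spring drives it to 0: 3 N at the handle at 0, 8 N at 1 rad. Let go short of the catch it flies back, which spoils the test; caught, it stays.
- handle (a point): Middle of the top of the upright handle, a grey round post 18 mm in diameter on the arm's end, 160 mm from the pivot, from z = 52 mm up to this point at z = 100 mm. Grip or push it.
- buffer (a joint): Compression (m) of the sprung rubber-tipped buffer that the hammer meets about 0.015 rad (2.4 mm at the handle) beyond the catch: 0 free; each mm of handle travel into it adds 2.5 N at the handle to the arm spring's 7 to 9 N. Beyond 0.004 m (about 22 N at the handle) it is overloaded and the test spoilt.
- trigger (a joint): Downward travel (m) of the trigger pad and its sear: 0 up, 0.011 hard down. It dips up to 9 mm, adding 1 or 2 N at the handle, as the arm's pin rides over the sear's ramp, then snaps up behind the pin. With the arm caught it lets go at 4 to 9 mm under 5 to 12 N; more than 35 N is forcing it. It springs up by itself.
- trigger_area (a point): Point fixed to the tester at the height of the trigger pad's top, 50 mm above the bench. The pad, a black round disc 52 mm in diameter pressed straight down, shifts with the sear's setting: its centre lies within 20 mm of this point, which is always on the pad. A cocked arm is over 60 mm away.
- casting: The casting under test: a black round dish 84 mm in diameter, 36 mm tall, loose in its nest. Origin: centre of its underside; z up.
- hammer (a point): Middle of the steel hammer, 32 mm in diameter and 32 mm long, that hangs on the arm 120 mm from the pivot, 36 mm above the bench.
- nest (a point): Middle of the nest's floor, 12 mm above the bench: five steel blocks 20 mm tall hold the casting round here with 1.5 mm of play.
- spare_casting: Bystander: a second black dish like the first, on the bench beyond the tester. Origin: centre of its underside.
- stick_tub: Bystander: white tub 80 mm wide at the rim, 95 mm tall, with orange stirring sticks up to 150 mm, on the bench to the tester's -y side. Origin: centre of its underside.
- spanner: Bystander: steel spanner 160 mm long lying on the bench to the tester's +y side. Origin: underside at its middle.
Things that resemble listed ones, but are neither listed nor needed, are in the scene too. Leave any pink or yellow look-alike of the casting alone.

How it is judged:
By the outcome, as a careful person would: the job done as asked, in the order asked, and still so for the second after the job is handed in, with the robot touching nothing.
It also fails if it takes over 72 s, if anything falls off the work surface, if the arm or the gripper's body presses on something with over 40 N, if the wrist force passes 120 N, or if a joint passes its speed limit or range.

## Working session

There is one attempt and no reset: what is moved stays moved. The work goes in short steps, Python scripts to look and compute and a tool call to move; the robot and the scene stay as the last step left them, time stands still between calls to the robot, and variables do not carry over. Pictures are saved under pics/ and viewed, at most 10 in all, crops included, and the job is handed in when it is done.

Besides the shell and the picture viewer there is one more tool, called after ">>>" as name(argument=value, ...) on one line, values as JSON. jog_arm: Moves the arm, as the interface text tells. Shifts and turns lie within -1 to 1; 1 stands for 4 cm of shift or 4 degrees of turn. Its arguments: {"type":"object","properties":{"motion":{"type":"array","items":{"type":"number"}},"grip_force":{"type":"number"}},"required":["motion"]}

```bash
mkdir -p pics; python3 - <<'E'
from rig import robot
import cv2
for n in("top","side"):
    cv2.imwrite(f"pics/{n}0.png",robot.camera(n)); c=robot.calibration(n); print(n,c)
o=robot.get_obs(); print(o, robot.tip_reach)
E
```

```text
top {'fx': 349.07631213119305, 'fy': 349.07631213119305, 'cx': 252.7807572346546, 'cy': 189.5236900899047, 'R': array([[-0.00119477, -0.99994998, -0.00993067],
       [-0.98710537,  0.00276888, -0.16004788],
       [ 0.16006737,  0.00961139, -0.9870593 ]]), 't': array([0.04613986, 0.57557513, 0.96339221])}
side {'fx': 399.71345329144003, 'fy': 399.71345329144003, 'cx': 252.55095628280816, 'cy': 192.8069595498955, 'R': array([[-0.89995837, -0.43592839, -0.00643216],
       [-0.24871015,  0.52545866, -0.81365623],
       [ 0.35807569, -0.73065699, -0.58131073]]), 't': array([0.50758843, 0.19508669, 0.81489746])}
{'time': 0.1, 'q': array([-1.50846556e+00,  5.28389915e-01,  1.43374174e+00, -6.24176216e-06,
        1.18138307e+00, -1.78485155e-01]), 'joint_velocities': array([ 0.00059022, -0.00247763, -0.00187389,  0.00013149, -0.00089446,
       -0.00125066]), 'joint_torque': array([ 1.25724919e-04, -4.40984881e+01, -1.77150822e+01,  6.34252816e-02,
        5.34327643e-02, -4.76688001e-05]), 'position': array([ 0.14905633, -0.60633039,  0.2326695 ]), 'tool_rot': array([ 9.92759114e-01,  1.20118350e-01,  5.29017117e-05, -9.59583750e-04]), 'ft_force': array([ 0.27336555, -0.41368673,  0.74284224]), 'moment': array([ 0.05239759, -0.02803487,  0.04429118]), 'grip_force': 0.0, 'grip_width': 0.08696534973958779} 0.011
```

View pics/top0.png

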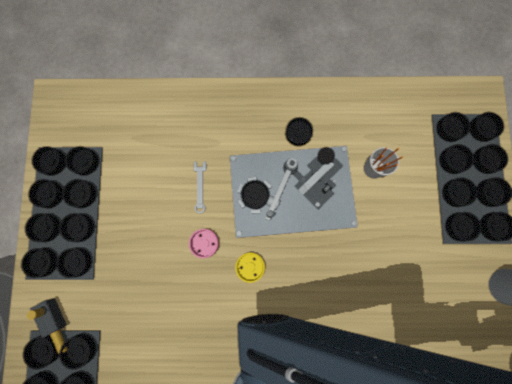

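View pics/side0.png

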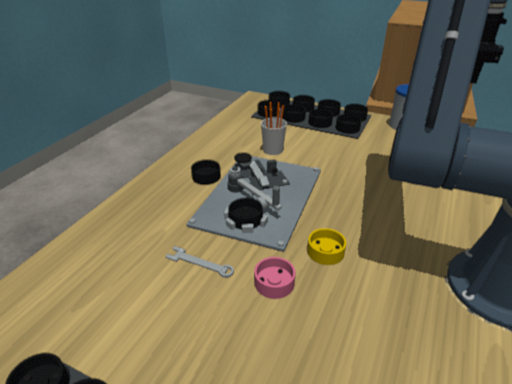

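Top view: base plate corners around (232,157) to (355,224), pivot at ~(291,163), handle ~(271,213), casting ~(255,194), trigger pad ~(326,156). Tub is at (384,162) and the spanner at (200,187). Next I'll zoom in.

```bash
cat > h.py <<'E'
import numpy as np, cv2
from rig import robot
def ray(n,u,v,z):
    c=robot.calibration(n);R=c["R"];C=-R.T@c["t"]
    d=R.T@np.array([(u-c["cx"])/c["fx"],(v-c["cy"])/c["fy"],1]);return C+d*(z-C[2])/d[2]
def proj(n,X):
    c=robot.calibration(n);p=c["R"]@np.array(X)+c["t"];return np.array([c["fx"]*p[0]/p[2]+c["cx"],c["fy"]*p[1]/p[2]+c["cy"]])
E
python3 - <<'E'
from h import *
a=cv2.imread("pics/top0.png")[135:245,220:365]; b=cv2.imread("pics/side0.png")[145:255,185:330]
cv2.imwrite("pics/z.png",np.hstack([cv2.resize(x,None,fx=2.75,fy=2.75*1.0,interpolation=3) for x in(a,b)]))
cv2.imwrite("pics/zt.png",cv2.resize(a,None,fx=5,fy=5,interpolation=3))
for k,(u,v,z) in dict(c1=(234,158,.012),c2=(347,149,.012),c3=(355,224,.012),c4=(238,234,.012),piv=(291,163,.055),pad=(326,156,.05),handle=(271,213,.1)).items(): print(k,ray("top",u,v,z))
E
```

```text
c1 [0.67851423 0.10230579 0.012     ]
c2 [ 0.70538297 -0.24151518  0.012     ]
c3 [ 0.47781924 -0.25488155  0.012     ]
c4 [0.44918497 0.08885993 0.012     ]
piv [ 0.65195322 -0.06607954  0.055     ]
pad [ 0.67377372 -0.16917161  0.05      ]
handle [ 0.50247786 -0.0047796   0.1       ]
```

View pics/zt.png

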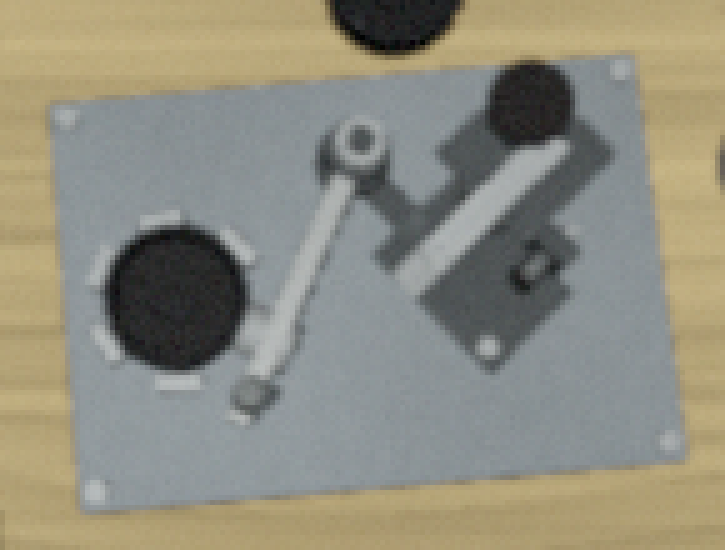

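View pics/z.png

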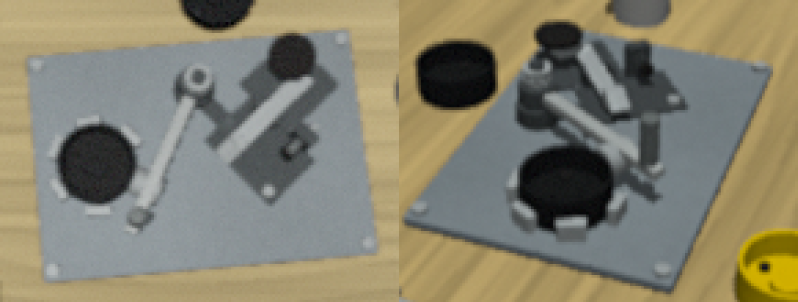

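```bash
python3 - <<'E'
from h import *
P=[(230-.4,155),(347-.4,145.2),(357.6-.4,226.6),(236-.4,237.2)]
W=np.array([ray("top",u,v-.4,.012)[:2] for u,v in P])
L=np.array([(.055,.18),(.055,-.18),(-.195,-.18),(-.195,.18)])
Wc,Lc=W-W.mean(0),L-L.mean(0)
yaw=np.arctan2((Lc[:,0]*Wc[:,1]-Lc[:,1]*Wc[:,0]).sum(),(Lc*Wc).sum())
R=np.array([[np.cos(yaw),-np.sin(yaw)],[np.sin(yaw),np.cos(yaw)]])
o=W.mean(0)-R@L.mean(0); print("yaw",yaw,"o",o,"res",W-(o+L@R.T))
print("obs handle",ray("top",270,212.4,.1),ray("side",276,186.6,.1), "pad",ray("top",325.8,155,.05), "piv",ray("top",292,162,.06))
H=lambda a,r=.16:o+r*np.array([np.cos(yaw+np.pi-.5+a),np.sin(yaw+np.pi-.5+a)])
for a in(0,.2,.4,.6,.81,1,1.19,1.25):
    print(a,H(a),"dir",(yaw+np.pi-.5+a), "pred px",proj("top",[*H(a),.1]),proj("side",[*H(a),.1]))
from scipy.spatial.transform import Rotation as Ro
print(Ro.from_quat(robot.get_obs()["tool_rot"]).as_matrix())
E
```

```text
yaw 0.08258788363005225 o [ 0.64982054 -0.06678862] res [[-0.00057495 -0.00134373]
 [-0.00087546  0.00075355]
 [ 0.00103608  0.00125013]
 [ 0.00041433 -0.00065994]]
obs handle [ 0.50411195 -0.00208825  0.1       ] [ 0.50456005 -0.00542464  0.1       ] pad [ 0.67678474 -0.16869241  0.05      ] piv [ 0.65370133 -0.06850718  0.06      ]
0 [ 0.50355796 -0.00192524] dir 2.7241805372198455 pred px [269.94163747 212.60422063] [275.80723369 187.47003372]
0.2 [ 0.49358711 -0.03227607] dir 2.9241805372198457 pred px [281.21042133 216.26120819] [284.62833563 181.94898231]
0.4 [ 0.48984479 -0.06400282] dir 3.1241805372198455 pred px [292.98973672 217.62252545] [290.93507209 175.76420853]
0.6 [ 0.4924802  -0.09584062] dir 3.3241805372198456 pred px [304.77370456 216.62302429] [294.59405589 169.24821714]
0.81 [ 0.501993   -0.12800153] dir 3.5341805372198456 pred px [316.59705736 213.08221472] [295.61416963 162.38763364]
1 [ 0.51621387 -0.1548185 ] dir 3.7241805372198455 pred px [326.35143242 207.82371484] [294.18639726 156.41904352]
1.19 [ 0.53524346 -0.17846714] dir 3.9141805372198455 pred px [334.82609643 200.83316199] [290.73090804 150.87403445]
1.25 [ 0.54214632 -0.18513668] dir 3.9741805372198455 pred px [337.18454604 198.3094097 ] [289.25652934 149.23610685]
[[ 9.71143158e-01  2.38497275e-01 -1.25489921e-04]
 [ 2.38497072e-01 -9.71141322e-01  1.91797996e-03]
 [ 3.35564547e-04 -1.89256209e-03 -9.99998153e-01]]
```

>>> jog_arm(motion=[1, -1, 0, 0, 0, 0, -1, 1, -1, 0, 0, 0, 0, -1, 1, -1, 0, 0, 0, 0, -1, 1, -1, 0, 0, 0, 0, -1, 1, -1, 0, 0, 0, 0, -1, 1, -1, 0, 0, 0, 0, -1, 1, -1, 0, 0, 0, 0, -1, 1, -1, 0, 0, 0, 0, -1, 1, -1, 0, 0, 0, 0, -1, 1, -1, 0, 0, 0, 0, -1, 1, -1, 0, 0, 0, 0, -1, 1, -1, 0, 0, 0, 0, -1])

```text
time: 1.6
position: [0.5014, -0.0245, 0.2334]
tool_rot: [0.993, 0.12, -0.0, 0.0]
ft_force: [0.7, -0.3, -0.2]
grip_width: 0.0869
grip_force: 0.0
```

>>> jog_arm(motion=[0, 0, 0, 0, 0, 1, -1, 0, 0, 0, 0, 0, 1, -1, 0, 0, 0, 0, 0, 1, -1, 0, 0, 0, 0, 0, 1, -1, 0, 0, 0, 0, 0, 1, -1, 0, 0, 0, 0, 0, 1, -1, 0, 0, 0, 0, 0, 1, -1, 0, 0, 0, 0, 0, 1, -1, 0, 0, 0, 0, 0, 1, -1, 0, 0, 0, 0, 0, 0.45, -1, 0, 0, 0, 0, 0, 0, -1])

```text
time: 2.98
position: [0.5006, -0.0263, 0.2334]
tool_rot: [0.978, -0.208, -0.0, -0.0]
ft_force: [0.6, 0.7, 0.5]
grip_width: 0.0871
grip_force: 0.0
```

```bash
cat >> h.py <<'E'
from scipy.spatial.transform import Rotation as Ro
o=np.array([0.64982,-0.06679]); yaw=0.08259
def H(a,r=.16): f=yaw+np.pi-.5+a; return o+r*np.array([np.cos(f),np.sin(f)])
def rel(xyz):
    s=robot.get_obs(); R=Ro.from_quat(s["tool_rot"]).as_matrix()
    return R.T@(np.array(xyz)-s["position"])/.04
def stat():
    s=robot.get_obs(); R=Ro.from_quat(s["tool_rot"]).as_matrix()
    p=s["position"]; d=p[:2]-o; f=np.arctan2(d[1],d[0])
    a=(f-yaw-np.pi+.5)%(2*np.pi)
    F=s["ft_force"]; t=np.array([-np.sin(f),np.cos(f)])
    print("t %.2f p %s xyaw %.2f a %.4f r %.4f F %s Ftan %.2f grip %.4f %.1f"%(s["time"],p.round(4),np.degrees(np.arctan2(R[1,0],R[0,0])),a if a<6 else a-6.2832,np.hypot(*d),F.round(2),F[:2]@t,s["grip_width"],s["grip_force"]), "tilt",R[:,2].round(4))
E
python3 - <<'E'
from h import *
stat(); h=H(0.0125); print(rel([*h,.070]))
E
```

```text
t 2.98 p [ 0.5006 -0.0263  0.2334] xyaw -23.97 a 0.1524 r 0.1546 F [0.6  0.72 0.47] Ftan -0.86 grip 0.0871 0.0 tilt [-4.e-04  1.e-04 -1.e+00]
[-0.17764897 -0.536751    4.08438519]
```

>>> jog_arm(motion=[-0.18, -0.54, 0, 0, 0, 0, -1, 0, 0, 0.8, 0, 0, 0, -1, 0, 0, 0.8, 0, 0, 0, -1, 0, 0, 0.8, 0, 0, 0, -1, 0, 0, 0.8, 0, 0, 0, -1, 0, 0, 0.5, 0, 0, 0, -1, 0, 0, 0.38, 0, 0, 0, -1, 0, 0, 0, 0, 0, 0, -1])

```text
time: 3.98
position: [0.5024, -0.0036, 0.0695]
tool_rot: [0.978, -0.208, -0.001, -0.0]
ft_force: [-0.3, -0.1, 0.7]
grip_width: 0.0872
grip_force: 0.0
```

```bash
python3 - <<'E'
from h import *
stat(); print(rel([*H(.0125),.07]))
a=robot.camera("side")[110:255,185:380]; cv2.imwrite("pics/s1.png",cv2.resize(a,None,fx=4,fy=4,interpolation=3))
E
```

```text
t 3.98 p [ 0.5024 -0.0036  0.0695] xyaw -23.99 a 0.0121 r 0.1604 F [-0.32 -0.12  0.73] Ftan 0.24 grip 0.0872 0.0 tilt [-2.e-03  5.e-04 -1.e+00]
[ 0.00905202  0.00139282 -0.01196726]
```

View pics/s1.png

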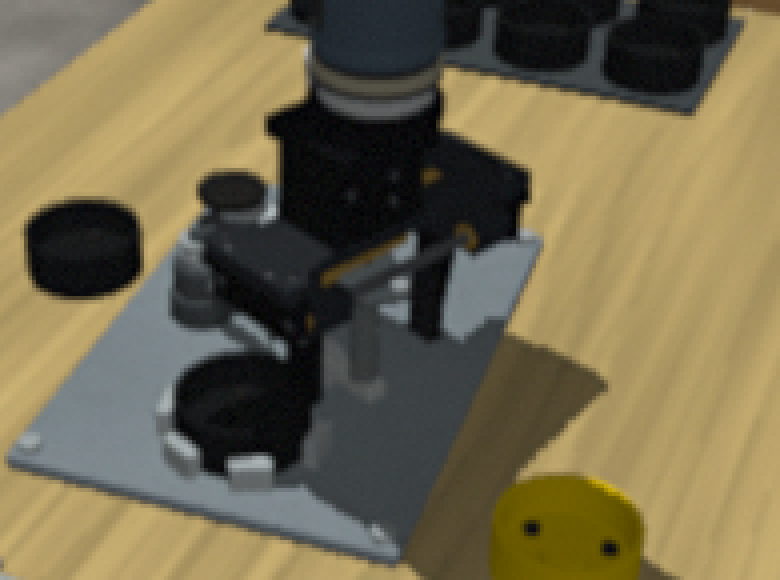

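The handle (zoomed ~(365,340)) stands between the two open fingers. Now I'll close on it.

>>> jog_arm(motion=[0, 0, 0, 0, 0, 0, 1, 0, 0, 0, 0, 0, 0, 1, 0, 0, 0, 0, 0, 0, 1, 0, 0, 0, 0, 0, 0, 1, 0, 0, 0, 0, 0, 0, 1, 0, 0, 0, 0, 0, 0, 1, 0, 0, 0, 0, 0, 0, 1, 0, 0, 0, 0, 0, 0, 1], grip_force=35)

```text
time: 5.03
position: [0.503, -0.0032, 0.0703]
tool_rot: [0.978, -0.208, -0.0, -0.0]
ft_force: [1.5, 3.0, -0.5]
grip_width: 0.0169
grip_force: 35.0
```

```bash
python3 - <<'E'
from h import *
stat()
# per-row tool-frame motion for turning 4deg about pivot with tool
for n,d in((1,4),(1,1)):
    th=np.radians(d); print(d,"tangential",.16*np.sin(th)/.04,"radial",.16*(1-np.cos(th))/.04)
E
```

```text
t 5.03 p [ 0.503  -0.0032  0.0703] xyaw -24.05 a 0.0087 r 0.1600 F [ 1.46  3.05 -0.48] Ftan -3.37 grip 0.0169 35.0 tilt [ 1.e-04  8.e-04 -1.e+00]
4 tangential 0.2790258949765012 radial 0.00974379896070321
1 tangential 0.06980962574913405 radial 0.0006092193744349217
```

>>> jog_arm(motion=[0.01, 0.28, 0, 0, 0, -1, 1, 0.01, 0.28, 0, 0, 0, -1, 1, 0.01, 0.28, 0, 0, 0, -1, 1, 0.01, 0.28, 0, 0, 0, -1, 1, 0.01, 0.28, 0, 0, 0, -1, 1, 0.01, 0.28, 0, 0, 0, -1, 1, 0.01, 0.28, 0, 0, 0, -1, 1, 0.01, 0.28, 0, 0, 0, -1, 1, 0.01, 0.28, 0, 0, 0, -1, 1, 0.01, 0.28, 0, 0, 0, -1, 1, 0, 0, 0, 0, 0, 0, 1])

```text
time: 6.4
position: [0.4963, -0.1122, 0.0703]
tool_rot: [0.99, 0.138, 0.001, -0.001]
ft_force: [3.4, 8.9, -0.1]
grip_width: 0.0171
grip_force: 35.0
```

```bash
python3 - <<'E'
from h import *
stat()
E
```

```text
t 6.40 p [ 0.4963 -0.1122  0.0703] xyaw 15.88 a 0.7052 r 0.1601 F [ 3.45  8.95 -0.11] Ftan -7.60 grip 0.0171 35.0 tilt [ 0.0017  0.0023 -1.    ]
```

>>> jog_arm(motion=[0, 0.19, 0, 0, 0, -0.67, 1, 0, 0.19, 0, 0, 0, -0.67, 1, 0, 0, 0, 0, 0, 0, 1])

```text
time: 6.78
position: [0.5011, -0.126, 0.0703]
tool_rot: [0.983, 0.184, 0.001, -0.001]
ft_force: [5.9, 8.6, -0.7]
grip_width: 0.0173
grip_force: 35.0
```

>>> jog_arm(motion=[0, 0.07, 0, 0, 0, -0.25, 1, 0, 0.07, 0, 0, 0, -0.25, 1, 0, 0, 0, 0, 0, 0, 1])

```text
time: 7.15
position: [0.503, -0.1306, 0.0703]
tool_rot: [0.98, 0.201, 0.001, -0.001]
ft_force: [5.3, 8.7, -0.3]
grip_width: 0.0171
grip_force: 35.0
```

```bash
python3 - <<'E'
from h import *
stat()
E
```

```text
t 7.15 p [ 0.503  -0.1306  0.0703] xyaw 23.24 a 0.8274 r 0.1601 F [ 5.32  8.74 -0.33] Ftan -5.89 grip 0.0171 35.0 tilt [ 0.0019  0.0033 -1.    ]
```

>>> jog_arm(motion=[0.03, 0, 0, 0, 0, 0, 1, 0, 0, 0, 0, 0, 0, 1])

```text
time: 7.4
position: [0.5028, -0.13, 0.0703]
tool_rot: [0.979, 0.202, -0.0, -0.002]
ft_force: [1.7, 8.4, 1.5]
grip_width: 0.0168
grip_force: 35.0
```

```bash
python3 - <<'E'
from h import *
stat()
E
```

```text
t 7.40 p [ 0.5028 -0.13    0.0703] xyaw 23.27 a 0.8236 r 0.1601 F [1.74 8.39 1.49] Ftan -7.02 grip 0.0168 35.0 tilt [-8.0e-04  3.6e-03 -1.0e+00]
```

>>> jog_arm(motion=[0.02, 0.07, 0, 0, 0, -0.25, 1, 0.02, 0.07, 0, 0, 0, -0.25, 1, 0, 0, 0, 0, 0, 0, 1])

```text
time: 7.78
position: [0.5048, -0.1344, 0.0703]
tool_rot: [0.976, 0.219, -0.002, -0.003]
ft_force: [-1.9, 6.7, 4.5]
grip_width: 0.0172
grip_force: 35.0
```

```bash
python3 - <<'E'
from h import *
stat()
E
```

```text
t 7.78 p [ 0.5048 -0.1344  0.0703] xyaw 25.30 a 0.8537 r 0.1600 F [-1.85  6.73  4.53] Ftan -6.88 grip 0.0172 35.0 tilt [-0.0043  0.0042 -1.    ]
```

>>> jog_arm(motion=[0, 0.07, 0, 0, 0, -0.25, 1, 0, 0.07, 0, 0, 0, -0.25, 1, 0, 0, 0, 0, 0, 0, 1])

```text
time: 8.15
position: [0.5073, -0.1394, 0.0702]
tool_rot: [0.972, 0.236, -0.002, -0.003]
ft_force: [-1.3, 6.8, 4.7]
grip_width: 0.0173
grip_force: 35.0
```

```bash
python3 -c "from h import *;stat()"
```

```text
t 8.15 p [ 0.5073 -0.1394  0.0702] xyaw 27.29 a 0.8882 r 0.1600 F [-1.34  6.76  4.69] Ftan -6.63 grip 0.0173 35.0 tilt [-0.0043  0.0044 -1.    ]
```

>>> jog_arm(motion=[0, 0.07, 0, 0, 0, -0.25, 1, 0, 0.07, 0, 0, 0, -0.25, 1, 0, 0, 0, 0, 0, 0, 1])

```text
time: 8.52
position: [0.5098, -0.1441, 0.0702]
tool_rot: [0.968, 0.253, -0.002, -0.003]
ft_force: [-1.6, 7.3, 4.9]
grip_width: 0.0171
grip_force: 35.0
```

```bash
python3 -c "from h import *;stat()"
```

```text
t 8.53 p [ 0.5098 -0.1441  0.0702] xyaw 29.29 a 0.9221 r 0.1600 F [-1.59  7.34  4.91] Ftan -7.19 grip 0.0171 35.0 tilt [-0.0044  0.0047 -1.    ]
```

>>> jog_arm(motion=[0, 0.07, 0, 0, 0, -0.25, 1, 0, 0.07, 0, 0, 0, -0.25, 1, 0, 0, 0, 0, 0, 0, 1])

```text
time: 8.9
position: [0.5125, -0.1488, 0.0702]
tool_rot: [0.963, 0.27, -0.002, -0.003]
ft_force: [-2.1, 6.9, 4.5]
grip_width: 0.0172
grip_force: 35.0
```

```bash
python3 -c "from h import *;stat()"
```

```text
t 8.90 p [ 0.5125 -0.1488  0.0702] xyaw 31.29 a 0.9559 r 0.1600 F [-2.12  6.9   4.51] Ftan -7.01 grip 0.0172 35.0 tilt [-0.0046  0.005  -1.    ]
```

>>> jog_arm(motion=[0, 0.07, 0, 0, 0, -0.25, 1, 0, 0.07, 0, 0, 0, -0.25, 1, 0, 0, 0, 0, 0, 0, 1])

```text
time: 9.28
position: [0.5156, -0.1538, 0.0703]
tool_rot: [0.958, 0.287, -0.001, -0.003]
ft_force: [-1.4, 7.7, 5.2]
grip_width: 0.0174
grip_force: 35.0
```

```bash
python3 -c "from h import *;stat()"
```

```text
t 9.28 p [ 0.5156 -0.1538  0.0703] xyaw 33.30 a 0.9925 r 0.1599 F [-1.45  7.65  5.16] Ftan -7.21 grip 0.0174 35.0 tilt [-0.0043  0.0046 -1.    ]
```

>>> jog_arm(motion=[0, 0.07, 0, 0, 0, -0.25, 1, 0, 0.07, 0, 0, 0, -0.25, 1, 0, 0, 0, 0, 0, 0, 1])

```text
time: 9.65
position: [0.5188, -0.1584, 0.0703]
tool_rot: [0.953, 0.303, -0.001, -0.003]
ft_force: [-1.3, 7.3, 4.9]
grip_width: 0.017
grip_force: 35.0
```

```bash
python3 -c "from h import *;stat()"
```

```text
t 9.65 p [ 0.5188 -0.1584  0.0703] xyaw 35.30 a 1.0275 r 0.1599 F [-1.27  7.34  4.9 ] Ftan -6.75 grip 0.0170 35.0 tilt [-0.0043  0.0047 -1.    ]
```

>>> jog_arm(motion=[0, 0.07, 0, 0, 0, -0.25, 1, 0, 0.07, 0, 0, 0, -0.25, 1, 0, 0, 0, 0, 0, 0, 1])

```text
time: 10.02
position: [0.522, -0.1628, 0.0703]
tool_rot: [0.947, 0.32, -0.001, -0.003]
ft_force: [-1.9, 6.4, 4.6]
grip_width: 0.0174
grip_force: 35.0
```

```bash
python3 -c "from h import *;stat()"
```

```text
t 10.03 p [ 0.522  -0.1628  0.0703] xyaw 37.30 a 1.0616 r 0.1599 F [-1.92  6.37  4.64] Ftan -6.25 grip 0.0174 35.0 tilt [-0.0044  0.0049 -1.    ]
```

>>> jog_arm(motion=[0, 0.07, 0, 0, 0, -0.25, 1, 0, 0.07, 0, 0, 0, -0.25, 1, 0, 0, 0, 0, 0, 0, 1])

```text
time: 10.4
position: [0.5253, -0.1671, 0.0702]
tool_rot: [0.942, 0.336, -0.001, -0.003]
ft_force: [-1.7, 7.7, 4.8]
grip_width: 0.0168
grip_force: 35.0
```

```bash
python3 -c "from h import *;stat()"
```

```text
t 10.40 p [ 0.5253 -0.1671  0.0702] xyaw 39.30 a 1.0957 r 0.1599 F [-1.71  7.71  4.8 ] Ftan -7.07 grip 0.0168 35.0 tilt [-0.0047  0.0051 -1.    ]
```

>>> jog_arm(motion=[0, 0.07, 0, 0, 0, -0.25, 1, 0, 0.06, 0, 0, 0, -0.22, 1, 0, 0, 0, 0, 0, 0, 1])

```text
time: 10.78
position: [0.5287, -0.1711, 0.0703]
tool_rot: [0.936, 0.352, -0.001, -0.003]
ft_force: [-0.9, 7.8, 5.4]
grip_width: 0.0174
grip_force: 35.0
```

```bash
python3 -c "from h import *;stat()"
```

```text
t 10.78 p [ 0.5287 -0.1711  0.0703] xyaw 41.18 a 1.1284 r 0.1599 F [-0.9   7.79  5.44] Ftan -6.49 grip 0.0174 35.0 tilt [-0.0046  0.0051 -1.    ]
```

>>> jog_arm(motion=[0, 0.06, 0, 0, 0, -0.22, 1, 0, 0.06, 0, 0, 0, -0.22, 1, 0, 0, 0, 0, 0, 0, 1])

```text
time: 11.15
position: [0.5324, -0.1752, 0.0703]
tool_rot: [0.931, 0.366, -0.001, -0.003]
ft_force: [-1.8, 6.9, 2.8]
grip_width: 0.0174
grip_force: 35.0
```

```bash
python3 - <<'E'
from h import *
stat()
a=robot.camera("side")[80:240,185:385]; b=robot.camera("top")[125:253,220:380]
cv2.imwrite("pics/s2.png",np.hstack([cv2.resize(x,(400,320),interpolation=3) for x in (a,b)]))
E
```

```text
t 11.15 p [ 0.5324 -0.1752  0.0703] xyaw 42.96 a 1.1632 r 0.1598 F [-1.79  6.86  2.76] Ftan -6.25 grip 0.0174 35.0 tilt [-0.0034  0.004  -1.    ]
```

View pics/s2.png

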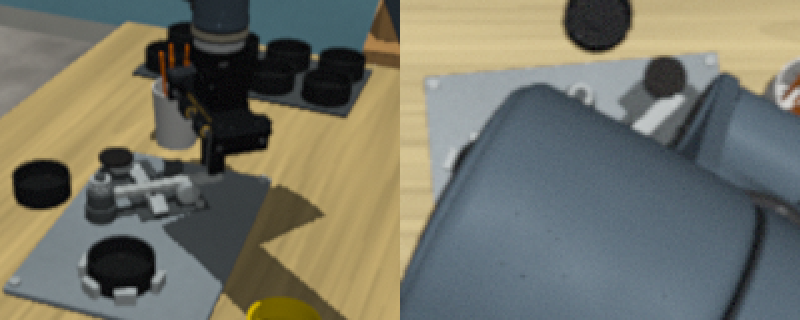

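>>> jog_arm(motion=[0, 0.06, 0, 0, 0, 0, 1, 0, 0.06, 0, 0, 0, 0, 1, 0, 0, 0, 0, 0, 0, 1])

```text
time: 11.62
position: [0.5342, -0.1773, 0.0702]
tool_rot: [0.93, 0.366, -0.002, -0.004]
ft_force: [-3.2, 9.4, 6.9]
grip_width: 0.0171
grip_force: 35.1
```

```bash
python3 -c "
from h import *;stat()
print(ray('top',384,163,.095),ray('top',372,171,.13),ray('top',375,170,.1))"
```

```text
t 11.62 p [ 0.5342 -0.1773  0.0702] xyaw 42.98 a 1.1802 r 0.1599 F [-3.18  9.4   6.93] Ftan -8.99 grip 0.0171 35.1 tilt [-0.0067  0.0067 -1.    ]
[ 0.64139864 -0.31991736  0.095     ] [ 0.61125883 -0.27361403  0.13      ] [ 0.62052255 -0.29214763  0.1       ]
```

>>> jog_arm(motion=[0, -0.05, 0, 0, 0, 0, 1, 0, -0.05, 0, 0, 0, 0, 1, 0, -0.05, 0, 0, 0, 0, 1, 0, 0, 0, 0, 0, 0, 1])

```text
time: 12.12
position: [0.5327, -0.1756, 0.0703]
tool_rot: [0.931, 0.366, -0.0, -0.001]
ft_force: [0.7, 6.0, 2.3]
grip_width: 0.0173
grip_force: 35.0
```

```bash
python3 -c "from h import *;stat()"
```

```text
t 12.12 p [ 0.5327 -0.1756  0.0703] xyaw 42.97 a 1.1662 r 0.1599 F [0.67 6.   2.27] Ftan -3.94 grip 0.0173 35.0 tilt [-0.0011  0.002  -1.    ]
```

>>> jog_arm(motion=[0, -0.05, 0, 0, 0, 0, 1, 0, -0.05, 0, 0, 0, 0, 1, 0, 0, 0, 0, 0, 0, 1])

```text
time: 12.5
position: [0.532, -0.1748, 0.0703]
tool_rot: [0.931, 0.366, 0.001, 0.001]
ft_force: [5.3, 1.2, -3.2]
grip_width: 0.0173
grip_force: 35.0
```

```bash
python3 -c "from h import *;stat()"
```

```text
t 12.50 p [ 0.532  -0.1748  0.0703] xyaw 42.96 a 1.1592 r 0.1599 F [ 5.32  1.18 -3.22] Ftan 2.73 grip 0.0173 35.0 tilt [ 0.0032 -0.0015 -1.    ]
```

>>> jog_arm(motion=[0, 0, 0, 0, 0, 0, 0.2, 0, 0, 0, 0, 0, 0, 0.2, 0, 0, 0, 0, 0, 0, 0.2, 0, 0, 0, 0, 0, 0, 0.2, 0, 0, 0, 0, 0, 0, 0.2])

```text
time: 13.12
position: [0.5303, -0.174, 0.0704]
tool_rot: [0.93, 0.367, -0.0, -0.0]
ft_force: [-0.2, -0.1, -0.1]
grip_width: 0.0345
grip_force: 0.0
```

```bash
python3 -c "from h import *;stat()"
```

```text
t 13.12 p [ 0.5303 -0.174   0.0704] xyaw 43.00 a 1.1485 r 0.1605 F [-0.16 -0.11 -0.09] Ftan -0.02 grip 0.0345 0.0 tilt [-2.e-04 -1.e-04 -1.e+00]
```

>>> jog_arm(motion=[0, 0, -0.5, 0, 0, 0, 0.2, 0, 0, -0.9, 0, 0, 0, 0.2, 0, 0, -1, 0, 0, 0, 0.2, 0, 0, -1, 0, 0, 0, 0.2, 0, 0, -0.6, 0, 0, 0, 1, 0, 0, 0, 0, 0, -1, 1, 0, 0, 0, 0, 0, -1, 1, 0, 0, 0, 0, 0, -1, 1, 0, 0, 0, 0, 0, -1, 1, 0, 0, 0, 0, 0, -1, 1, 0, 0, 0, 0, 0, -1, 1, 0, 0, 0, 0, 0, -1, 1])

```text
time: 14.62
position: [0.5302, -0.1738, 0.2303]
tool_rot: [0.813, 0.582, -0.0, -0.0]
ft_force: [-0.3, -1.4, 0.2]
grip_width: 0.0002
grip_force: 0.0
```

>>> jog_arm(motion=[0, 0, 0, 0, 0, -1, 1, 0, 0, 0, 0, 0, -1, 1, 0, 0, 0, 0, 0, -1, 1, 0, 0, 0, 0, 0, -1, 1, 0, 0, 0, 0, 0, -1, 1, 0, 0, 0, 0, 0, -1, 1, 0, 0, 0, 0, 0, -1, 1, 0, 0, 0, 0, 0, -1, 1, 0, 0, 0, 0, 0, -1, 1, 0, 0, 0, 0, 0, -0.75, 1, 0, 0, 0, 0, 0, 0, 1])

```text
time: 16.0
position: [0.5302, -0.1738, 0.2303]
tool_rot: [0.574, 0.819, -0.0, -0.0]
ft_force: [-0.2, -0.6, -0.9]
grip_width: 0.0007
grip_force: 0.0
```

```bash
python3 - <<'E'
from h import *
stat(); print(rel([.677,-.169,.15]))
a=robot.camera("side")[100:240,185:360];cv2.imwrite("pics/s3.png",cv2.resize(a,None,fx=4,fy=4,interpolation=3))
E
```

```text
t 16.00 p [ 0.5302 -0.1738  0.2303] xyaw 109.97 a 1.1473 r 0.1605 F [-0.24 -0.62 -0.9 ] Ftan 0.30 grip 0.0007 0.0 tilt [-3.e-04  1.e-04 -1.e+00]
[-1.14106715  3.49017607  2.00621098]
```

View pics/s3.png

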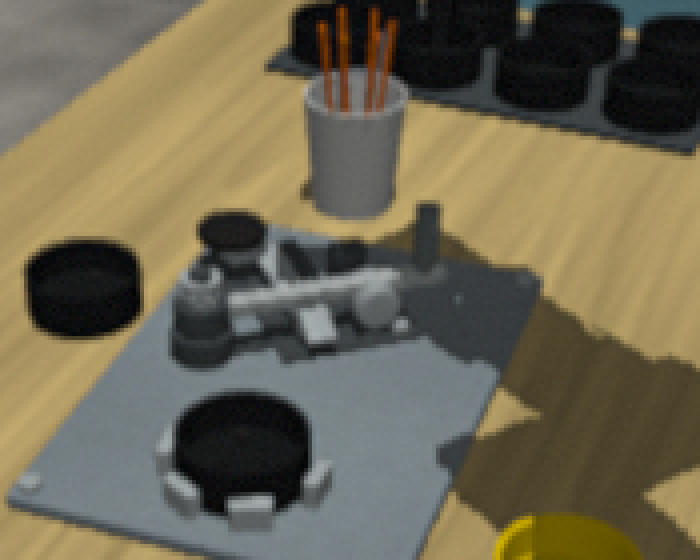

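The arm is cocked and holding, with the handle at zoomed (428,235) and the pad at (232,231). The sticks sit inside the tub's outline. I'll move above the pad and cross-check its position from the side view.

>>> jog_arm(motion=[-0.2, 0.6, 0, 0, 0, 0, 1, -0.2, 0.6, 0, 0, 0, 0, 1, -0.2, 0.6, 0, 0, 0, 0, 1, -0.2, 0.6, 0, 0, 0, 0, 1, -0.2, 0.6, 0, 0, 0, 0, 1, -0.14, 0.49, 0, 0, 0, 0, 1, 0, 0, 0.9, 0, 0, 0, 1, 0, 0, 0.9, 0, 0, 0, 1, 0, 0, 0, 0, 0, 0, 1])

```text
time: 17.18
position: [0.6747, -0.1679, 0.1547]
tool_rot: [0.574, 0.819, -0.001, -0.004]
ft_force: [1.6, 0.6, 0.6]
grip_width: 0.0006
grip_force: 0.0
```

```bash
python3 -c "
from h import *;stat()
print(ray('side',242.9,157.6,.05),rel([.677,-.169,.067]))"
```

```text
t 17.18 p [ 0.6747 -0.1679  0.1547] xyaw 109.96 a 2.2293 r 0.1042 F [1.56 0.59 0.6 ] Ftan 1.66 grip 0.0006 0.0 tilt [-0.0077  0.0033 -1.    ]
[ 0.67534051 -0.16689625  0.05      ] [-0.057118    0.05881059  2.19168221]
```

>>> jog_arm(motion=[0, 0, 0.7, 0, 0, 0, 1, 0, 0, 0.7, 0, 0, 0, 1, 0, 0, 0.5, 0, 0, 0, 1, 0, 0, 0.2, 0, 0, 0, 1, 0, 0, 0, 0, 0, 0, 1])

```text
time: 17.8
position: [0.6774, -0.1691, 0.0746]
tool_rot: [0.574, 0.819, 0.0, 0.0]
ft_force: [-0.8, -0.7, 0.6]
grip_width: 0.0001
grip_force: 0.0
```

```bash
python3 -c "from h import *;stat()"
```

```text
t 17.80 p [ 0.6774 -0.1691  0.0746] xyaw 109.99 a 2.2517 r 0.1060 F [-0.78 -0.73  0.58] Ftan -0.94 grip 0.0001 0.0 tilt [ 2.e-04 -1.e-04 -1.e+00]
```

>>> jog_arm(motion=[0, 0, 0.2, 0, 0, 0, 1, 0, 0, 0.1, 0, 0, 0, 1, 0, 0, 0.1, 0, 0, 0, 1, 0, 0, 0, 0, 0, 0, 1])

```text
time: 18.3
position: [0.6774, -0.1691, 0.0592]
tool_rot: [0.574, 0.819, 0.0, 0.0]
ft_force: [-0.7, 0.3, 3.1]
grip_width: 0.0001
grip_force: 1.3
```

>>> jog_arm(motion=[0, 0, 0.05, 0, 0, 0, 1, 0, 0, 0, 0, 0, 0, 1])

```text
time: 18.55
position: [0.6775, -0.1691, 0.0577]
tool_rot: [0.574, 0.819, 0.0, 0.0]
ft_force: [-1.6, 0.6, 6.0]
grip_width: 0.0005
grip_force: 2.9
```

```bash
python3 -c "
from h import *;stat()
a=robot.camera('top');b=robot.camera('side');i=proj('side',[*H(1.15),.1]).astype(int);print(i);k=proj('side',[*H(0),.1]).astype(int)
for q in(i,k):print(b[q[1]+4,q[0]-6:q[0]+7].mean(1).astype(int))"
```

```text
t 18.55 p [ 0.6775 -0.1691  0.0577] xyaw 110.00 a 2.2522 r 0.1060 F [-1.59  0.57  6.05] Ftan -1.38 grip 0.0005 2.9 tilt [ 8.e-04 -4.e-04 -1.e+00]
[291 151]
[167 167 160 130  75  48  56  57  53  72 128 162 165]
[65 65 65 66 65 66 65 64 64 64 64 64 65]
```

>>> jog_arm(motion=[0, 0, 0.05, 0, 0, 0, 1, 0, 0, 0, 0, 0, 0, 1])

```text
time: 18.9
position: [0.6774, -0.1691, 0.0547]
tool_rot: [0.574, 0.819, 0.0, 0.0]
ft_force: [-0.5, 0.2, 3.3]
grip_width: 0.0004
grip_force: 1.7
```

>>> jog_arm(motion=[0, 0, 0.05, 0, 0, 0, 1, 0, 0, 0, 0, 0, 0, 1])

```text
time: 19.15
position: [0.6774, -0.1691, 0.0524]
tool_rot: [0.574, 0.819, 0.0, 0.0]
ft_force: [-0.8, 0.3, 3.7]
grip_width: 0.0005
grip_force: 2.0
```

```bash
python3 -c "
from h import *;stat()
b=robot.camera('side');i=proj('side',[*H(1.15),.1]).astype(int);k=proj('side',[*H(0),.1]).astype(int)
for q in(i,k):print(b[q[1]+4,q[0]-6:q[0]+7].mean(1).astype(int))"
```

```text
t 19.15 p [ 0.6774 -0.1691  0.0524] xyaw 109.99 a 2.2517 r 0.1060 F [-0.8   0.26  3.74] Ftan -0.71 grip 0.0005 2.0 tilt [ 4.e-04 -1.e-04 -1.e+00]
[166 166 162 159 157 158 159 165 164 165 166 165 163]
[66 65 64 59 52 54 57 58 57 59 65 66 64]
```

The force dropped and the handle is back at rest, so the arm has released. I'll lift clear and look.

>>> jog_arm(motion=[0, 0, -0.3, 0, 0, 0, 1, 0, 0, -0.8, 0, 0, 0, 1, 0, 0, -1, 0, 0, 0, 1, 0, 0, -1, 0, 0, 0, 1, 0, 0, -0.9, 0, 0, 0, 1, 0, 0, 0, 0, 0, 0, 1, 0, 0, 0, 0, 0, 0, 1])

```text
time: 20.08
position: [0.6763, -0.1687, 0.2114]
tool_rot: [0.574, 0.819, -0.0, -0.001]
ft_force: [-0.4, -0.1, 0.5]
grip_width: 0.0004
grip_force: 0.0
```

```bash
python3 -c "
from h import *;stat()
a=robot.camera('side')[100:260,185:385];cv2.imwrite('pics/s4.png',cv2.resize(a,None,fx=3.5,fy=3.5,interpolation=3))"
```

```text
t 20.07 p [ 0.6763 -0.1687  0.2114] xyaw 109.99 a 2.2429 r 0.1053 F [-0.43 -0.15  0.5 ] Ftan -0.45 grip 0.0004 0.0 tilt [-1.9e-03  8.0e-04 -1.0e+00]
```

View pics/s4.png

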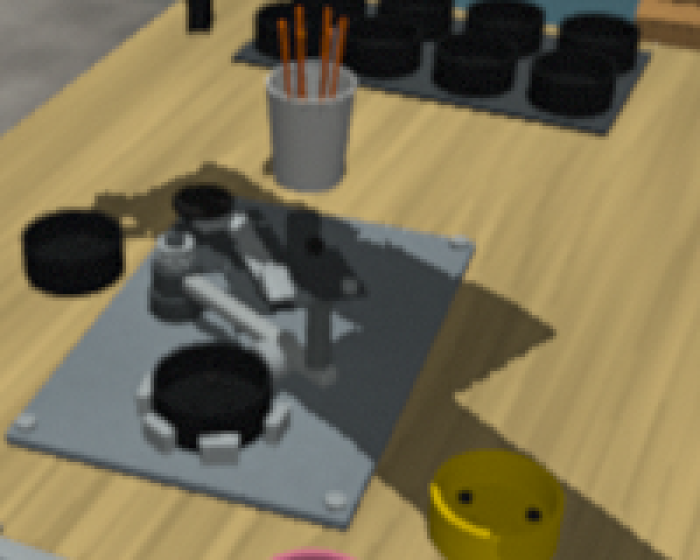

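The arm is back at rest with the handle at zoomed (318,330). The casting is in its nest at (212,390), and the tub and spare casting haven't moved.

```bash
python3 -c "
from rig import robot
print(robot.hand_in())"
```

```text
the job is handed in; nothing more can be done
None
```

I cocked the striker until the sear held it at about 1.15 rad, let go, and a light press (about 6 N) on the trigger pad released it to strike the casting once. The last picture shows the casting still in its nest and the tub and spare casting in place; the spanner was outside that view. The job was handed in at about 20 s.

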